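Refit the lock in a cupboard door

ROBOT

A 6-joint arm with a two-finger parallel gripper is mounted at the origin on the work surface. World frame = base frame: x ahead of the robot, y to its left, z up, the work surface at z = 0. Lengths are in m, angles in degrees, forces in N, time in s.
With the tool pointing down it reaches from about 0.4 to 0.825 m from the base axis. Payload 7 kg.
Tool frame: the origin (TCP) lies midway between the tips of the shut fingers; the grasp point (between the pads) lies 19 mm behind it; z points along the fingers, y is the line along which they close (so a half turn about z gives the same grasp; the last joint's range is limited). The gripper opens to 88 mm and grips with 3 to 60 N. Pads are 19 mm wide; open, the fingers measure 130 mm over their backs; the gripper's body (78 mm by 193 mm) begins 47 mm behind the grasp point.
Start: joints at [88.585, 20.546, 0.682, 0, -70.136, -16.507], TCP at [0.208, 0.642, 0.227] pointing down, gripper open.
Joint ranges: [-176.03, 176.03], [-82.01, 121.73], [-58.28, 71.71], [-173.87, 95.51], [-174.79, -0.11], [-173.66, 173.66]. Speed limits (degrees/s): [136.94, 136.94, 172.46, 180, 180, 180].

INTERFACE

Orientations are given as [roll, pitch, yaw] about the fixed x, y, z axes, in that order (R = Rz(yaw) Ry(pitch) Rx(roll)).
In Python, from plant import ctrl gives the robot as it stands.
- The arm moves only by the tool step_arm, never from a script. Its argument "rows" is a list of rows, each a list of 3 entries, a list of its own where there are three numbers: the closure, from 0 (fully open) to 1 (shut), then the shift along the world's x, y, z in mm, then the turn, a rotation vector about the world's x, y, z in rad. A call has exactly 5 rows; each row is the pose to reach, as a shift and turn from the pose commanded when the call began; what a row does not reach only later rows make up. A row lasts 1/12 s, in which the tool goes at most 41.7 mm and 7.16 degrees, less where a joint would pass 70% of its speed; a pose out of reach is approached as far as the arm can. A call with a gripper value outside its range is refused whole. The fingers move at their own pace and stop on an object; the grip force is fixed at half the most. Time passes only in rows, so rows that repeat a pose let the fingers close, or fill a call up. It gives the time, the measured TCP pose, the force, the opening and the grip force at its end, in the units of the state.
- ctrl.get_obs(): the state, without advancing time (a new reading comes with each control period).
- ctrl.snapshot(name): name is "scene" or "top" or "wrist"; returns the picture (384x512x3 uint8, red, green, blue); there is no depth.
- ctrl.camera_model(name): a dict with "intrinsics" (3x3 intrinsics, pixels), "R" (3x3) and "t" (3): a world point X has camera coordinates R X + t. Camera axes: x right, y down, z forward; pixel columns grow to the right and rows downward; lengths in m; the calibration is good to about 2 mm. A picture is of the moment at which its call begins: read the wrist's pose just before it. camera_model takes no time and is no camera call; for the wrist camera it gives the pose at the moment of the call.
- ctrl.close_job(): hands the job in; it is judged then, once.
The state is a dict: "clock": time; "joint_pos": joint angles; "qvel": joint speeds; "tau": joint torques, N m; "tool_pos": TCP position; "orientation": TCP orientation; "force": force on the tool from outside, world axes, zero at the start; "moment": the same for the moment, N m; "opening": finger opening in m; "gripper_force": force on a finger pad.
Only numpy, scipy, OpenCV 4.12 (cv2) and the standard library are available. Lean on these libraries where they do the work, as an engineer would, in place of code of your own. Each camera call takes 0.05 s, during which the arm holds its last target. There are 200 camera calls.

TASK

The small cupboard door lies inner face up on the bench. Set the larger lock, the one with its key in it, into the recess cut in the door with its bolt towards the slot in the door's edge, without dropping it; press it fully home so that it is flush with the wood, and then turn the key until the bolt is fully out. Leave the other things on the bench where they are.

Things in the scene. Friction and masses are not known exactly. Their poses are not given: they have to be found in the camera images.
- lock_mid (a point): Centre, half-way up, of the loose cupboard lock: flat steel case with brass cap plate, 100 x 52 x 16 mm (x, y, z), about 0.29 kg with its key, which stands upright in the middle of the cap. It lies flat on the bench, cap up. x runs along its length, z up; the bolt comes out of the long side at -y. Hold it across its 52 mm width: the key then stands between the fingers.
- lock: The same lock as a whole, with its key and bolt: origin under its centre, on its underside; axes as above.
- lock_front (a point): Point on the lock at the middle of its long bolt side (26 mm along -y from its centre, half-way up), where a dark mouth shows the bolt. Axes as the lock's.
- key_bow (a point): Centre of the key's oval bow, 30 mm above the lock's centre (22 mm above the cap). The bow is an upright flat loop, 8 mm thick along this point's x, 32 mm wide along y, 24 mm tall (10 to 34 mm above the cap), on a 7 mm shank. It turns about the vertical axis through the lock's centre; unturned, its axes are parallel to the lock's.
- key (a joint): Turn of the key in rad: 0 at the start (bolt in), 1.4 at its stop (bolt fully out); grows as the key is turned clockwise seen from above. A light rubbing friction of about 0.05 N m; it stays where it is left.
- bolt (a joint): How far the bolt stands out of the lock's case, m: 0 drawn in flush, 0.016 fully out. Brass, 26 mm wide, 8 mm thick. Geared to the key: 0.016 m for 1.4 rad.
- recess (a point): Centre of the mouth of the lock's recess, level with the door's face, 44 mm above the bench. Axes as the fitted lock's: x along the door's lock edge, -y towards that edge, z up. Bare wood, 103.4 x 55.6 mm, 16 mm deep: as deep as the lock is thick, so a fitted lock's centre is 8 mm below this point. On the lock-edge side is a 6 mm wall with an open-topped slot, 36 mm wide, for the bolt.
- recess_front (a point): Point on the door's face above where the lock's bolt side lies when fitted, 26 mm along -y from the recess's centre. Axes as the recess's.
- packing_a (a point): Tip of the rounded, springy cork packing strip in the middle of the recess's +x end wall, 10 mm below the face: about 40 mm long, standing 3 mm out of the wall, its top 2 mm below the face. A lock just laid in stops on the two strips about 10 mm proud; it takes about 8 to 16 N to push it past them, both ends at once or one end after the other. It then stays down.
- packing_b (a point): The like strip at the recess's -x end.
- door: Framed cupboard door, painted wood, fixed, inner face up on two 20 mm bearers that stand out 20 mm past its long edges. Axes as the recess's; origin on the bench under the recess's centre. It reaches from -34 mm (lock edge) to 256 mm in y and 170 mm either way in x, face 44 mm above the bench. The wood around the recess is level; the middle panel, from y = 46 mm, is sunk 14 mm.
- till_lock: A smaller lock without a key, steel with brass cap, 66 x 42 x 13 mm, loose on the bench; not to be used. Origin under its centre.
- hinge: Opened brass butt hinge, 76 x 60 x 8 mm, loose and flat on the bench. Origin under its centre.
- sanding_block: Cork sanding block, 98 x 64 x 27 mm, loose on the bench. Origin under its centre.
- wax_tin: Flat round tin of wax, 76 mm across, 40 mm tall. Origin under its centre.
- screwdriver: Screwdriver, 200 mm long, lying on the bench. Origin near its middle.
- brush: Flat paint brush, 150 mm long, lying on the door's sunk panel. Origin near its middle.
Not all that is in view belongs to the job. Leave any pink or red look-alike of the lock alone.

How it is judged (in metres and radians):
On the way, in this order (a step that is already met when the one before it is completed fails the run):
1. the lock is pressed home in the recess, flush and the right way round, with the key not yet turned by more than a third (horizontal distance between lock_mid and recess below 0.006 m and horizontal distance between lock_front and recess_front below 0.008 m and z of lock_mid in the frame of recess below -0.006 m and angle between lock_mid's own z axis and vertical below 0.03 rad and value of joint key below 0.5 rad), for 0.2 s.
2. the key is turned until the bolt is out, with the lock still flush (horizontal distance between lock_mid and recess below 0.006 m and horizontal distance between lock_front and recess_front below 0.008 m and z of lock_mid in the frame of recess below -0.006 m and angle between lock_mid's own z axis and vertical below 0.03 rad and value of joint bolt above 0.0135 m), for 0.2 s.
At the end, for the whole second after the job is handed in: The lock lies in the door's recess within 6 mm of its centre, bolt side within 8 mm of the slot side, no more than 2 mm proud of the face and level within 0.03 rad; the bolt is out by more than 13.5 of its 16 mm; the other things are within 40 mm of where they were (all of step 2); the robot touches nothing.
It fails at once if one of the other things on the bench is moved by more than 40 mm (distance of any of till_lock, hinge, sanding_block, wax_tin, screwdriver, brush from where it was at the start of the episode above 0.04 m).
It fails at once if the lock is dropped: it falls, out of the fingers, from more than about 20 mm (faster than 0.6 m/s) (linear speed of lock above 0.6 m/s and contact force between the fingers and lock below 0.05 N).
It also fails if it takes over 58 s, if anything falls off the work surface, if the arm or the gripper's body presses on something with over 40 N, if the wrist force passes 120 N, or if a joint passes its speed limit or range.

## Working session

There is one attempt and no reset: what is moved stays moved. The work goes in short steps, Python scripts to look and compute and a tool call to move; the robot and the scene stay as the last step left them, time stands still between calls to the robot, and variables do not carry over. Pictures are saved under pics/ and viewed, at most 13 in all, crops included, and the job is handed in when it is done.

Besides the shell and the picture viewer there is one more tool, called after "Call:" as a command line: name --argument value ..., lists and objects as JSON in quotes. step_arm: Moves the arm, as the interface text tells. Its arguments: {"type":"object","properties":{"rows":{"type":"array"}},"required":["rows"]}

```bash
mkdir -p pics; cat > h.py <<'E'
import numpy as np, cv2
from plant import ctrl
def snap(n,f,crop=None,s=1):
    m=ctrl.camera_model(n); im=ctrl.snapshot(n)
    cv2.imwrite(f'pics/{f}_raw.png',im[:,:,::-1]); np.savez(f'pics/{f}.npz',K=m['intrinsics'],R=m['R'],t=m['t'])
    return im,m
def crop(f,x0,y0,x1,y1,s):
    im=cv2.imread(f'pics/{f}_raw.png')[y0:y1,x0:x1]
    cv2.imwrite(f'pics/{f}_c{x0}_{y0}.png',cv2.resize(im,None,fx=s,fy=s,interpolation=cv2.INTER_CUBIC))
def ray(f,uv,z):
    d=np.load(f'pics/{f}.npz'); R,t=d['R'],d['t']
    c=-R.T@t; v=R.T@np.linalg.solve(d['K'],[uv[0],uv[1],1]); return c+v*(z-c[2])/v[2]
def proj(f,X):
    d=np.load(f'pics/{f}.npz'); p=d['K']@(d['R']@np.array(X)+d['t']); return p[:2]/p[2]
E
python3 - <<'E'
from h import *
a,m=snap('top','top1'); b,m2=snap('scene','scene1')
print(-m['R'].T@m['t'],-m2['R'].T@m2['t'])
cv2.imwrite('pics/top1.png',cv2.resize(a[:,:,::-1],(800,600),interpolation=cv2.INTER_CUBIC))
cv2.imwrite('pics/scene1.png',b[:,:,::-1])
print(ctrl.get_obs())
E
```

```text
[ 0.35901438 -0.07992111  0.91753065] [0.86385991 0.51099711 0.75716338]
{'clock': 0.1, 'joint_pos': array([ 8.85831757e+01,  2.05864020e+01,  6.39885373e-01, -1.80192970e-02,
       -7.01354789e+01, -1.65088131e+01]), 'qvel': array([-0.0390025 , -0.12132111,  0.23196465, -0.01358142, -0.02072717,
        0.00442551]), 'tau': array([-1.63155983e-03, -5.84160447e+01,  2.93749970e+01,  7.01568067e+00,
        1.01555811e-02, -5.74494743e-05]), 'tool_pos': array([0.20762123, 0.64182465, 0.22573252]), 'orientation': array([ 1.79916571e+02, -7.06025000e-03, -1.79317673e+01]), 'force': array([ 0.13443294,  0.38908697, -0.02825954]), 'moment': array([-0.0157374 ,  0.01714622,  0.020489  ]), 'gripper_force': 0.0, 'opening': 0.08775201380655107}
```

View pics/top1.png

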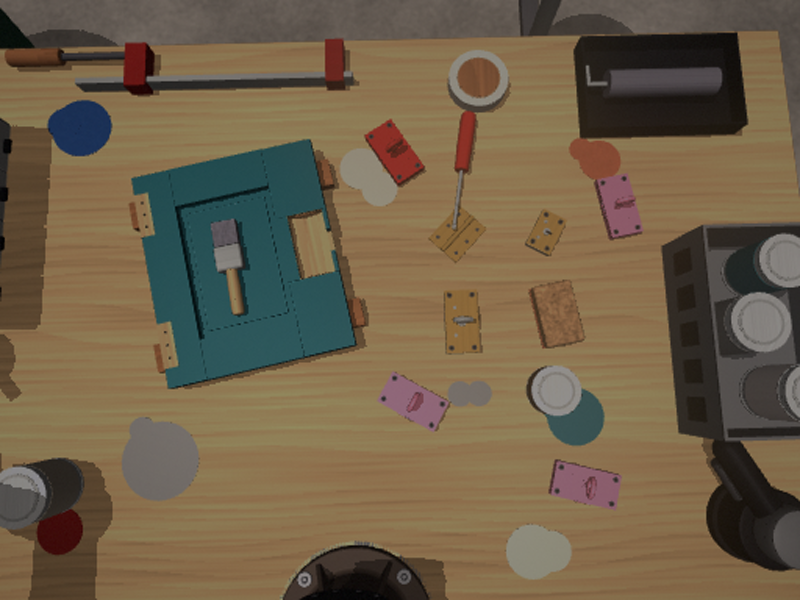

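View pics/scene1.png

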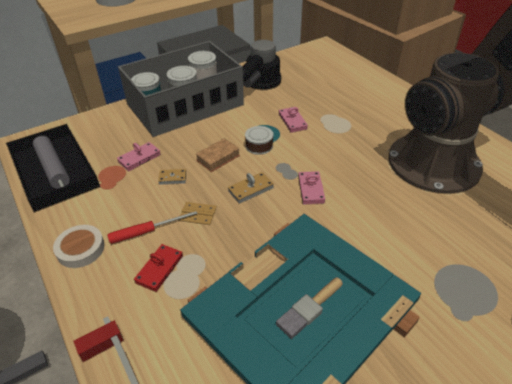

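The top view shows the lock at about (463,322) and the recess at (313,245), with its slot edge to the right. I'll enlarge both next.

```bash
python3 - <<'E'
from h import *
a=cv2.imread('pics/top1_raw.png');b=cv2.imread('pics/scene1_raw.png')
r=lambda im:cv2.resize(im,(400,300),interpolation=cv2.INTER_CUBIC)
c=np.vstack([np.hstack([r(a[180:232,261:330][:,:]) if 0 else r(a[176:236,256:336]),r(a[126:186,166:246])]),
 np.hstack([r(b[165:210,220:280]),r(b[236:296,224:304])])])
cv2.imwrite('pics/z1.png',c)
E
```

```text
(no output)
```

View pics/z1.png

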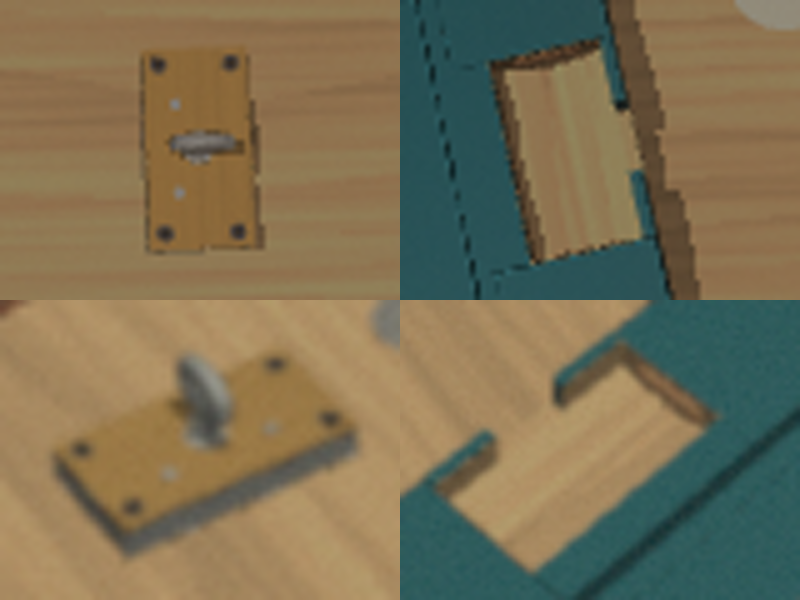

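```bash
python3 - <<'E'
from h import *
L=[(142,50),(247,48),(256,247),(148,252)]
Rc=[(90,65),(203,40),(250,238),(138,265)]
def fit(P,o,z,n):
    W=np.array([ray('top1',(o[0]+(u+.5)/5-.5,o[1]+(v+.5)/5-.5),z)[:2] for u,v in P])
    TL,TR,BR,BL=W
    d=(TL+TR-BL-BR)/2; e=(TL+BL-TR-BR)/2
    print(n,W.mean(0).round(4),'len',np.hypot(*d),'wid',np.hypot(*e),'ang x-axis',np.degrees(np.arctan2(d[1],d[0])),'ang y', np.degrees(np.arctan2(e[1],e[0])))
fit(L,(256,176),.016,'lock');fit(Rc,(166,126),.044,'recess')
E
```

```text
lock [ 0.452  -0.1765] len 0.0996145412721433 wid 0.05269265127258441 ang x-axis -0.22364497588318485 ang y 90.35242072641005
recess [0.5766 0.0548] len 0.10267437884391835 wid 0.05614161487631846 ang x-axis 12.780455583992964 ang y 101.86312356592472
```

Call:
step_arm --rows '[[0,[23,-33,0],[0,0,0.06]],[0,[46,-66,0],[0,0,0.12]],[0,[69,-99,0],[0,0,0.18]],[0,[92,-132,0],[0,0,0.25]],[0,[115,-165,0],[0,0,0.313]]]'

```text
clock: 0.52
tool_pos: [0.3232, 0.4754, 0.2262]
orientation: [180.0, 0.0, 0.2]
force: [0.8, -0.5, -0.7]
opening: 0.0877
gripper_force: 0.0
```

Call:
step_arm --rows '[[0,[23,-33,0],[0,0,0]],[0,[46,-66,0],[0,0,0]],[0,[69,-99,0],[0,0,0]],[0,[92,-132,0],[0,0,0]],[0,[115,-165,0],[0,0,0]]]'

```text
clock: 0.93
tool_pos: [0.4382, 0.3103, 0.2265]
orientation: [180.0, 0.0, 0.0]
force: [0.8, 1.3, 0.5]
opening: 0.0875
gripper_force: 0.0
```

Call:
step_arm --rows '[[0,[11,-38,0],[0,0,0]],[0,[22,-76,0],[0,0,0]],[0,[22,-116,0],[0,0,0]],[0,[22,-156,0],[0,0,0]],[0,[22,-196,0],[0,0,0]]]'

```text
clock: 1.35
tool_pos: [0.4592, 0.1142, 0.2263]
orientation: [180.0, 0.0, 0.0]
force: [1.7, -1.2, 0.1]
opening: 0.0878
gripper_force: 0.0
```

Call:
step_arm --rows '[[0,[0,-40,0],[0,0,0]],[0,[0,-80,0],[0,0,0]],[0,[0,-120,0],[0,0,0]],[0,[0,-160,0],[0,0,0]],[0,[0,-200,0],[0,0,0]]]'

```text
clock: 1.77
tool_pos: [0.459, -0.0856, 0.2267]
orientation: [-180.0, -0.0, 0.0]
force: [0.8, 0.7, -0.0]
opening: 0.0874
gripper_force: 0.0
```

Call:
step_arm --rows '[[0,[-7,-35,0],[0,0,0]],[0,[-7,-70,0],[0,0,0]],[0,[-7,-91,-20],[0,0,0]],[0,[-7,-91,-50],[0,0,0]],[0,[-7,-91,-50],[0,0,0]]]'

```text
clock: 2.18
tool_pos: [0.449, -0.1755, 0.1717]
orientation: [-179.9, 0.5, -0.2]
force: [-2.3, 0.2, -1.2]
opening: 0.0878
gripper_force: 0.0
```

```bash
python3 - <<'E'
from h import *
a,m=snap('wrist','w1'); print(ctrl.get_obs()['tool_pos'],-m['R'].T@m['t'],m['R'])
cv2.imwrite('pics/w1.png',cv2.resize(a[:,:,::-1],(800,600),interpolation=cv2.INTER_CUBIC))
E
```

```text
[ 0.45027297 -0.17520312  0.17423001] [ 0.52862132 -0.17643361  0.32945448] [[-0.00360363 -0.99999062 -0.00240315]
 [-0.9559546   0.0027396   0.2935018 ]
 [-0.29349246  0.00335497 -0.9559555 ]]
```

View pics/w1.png

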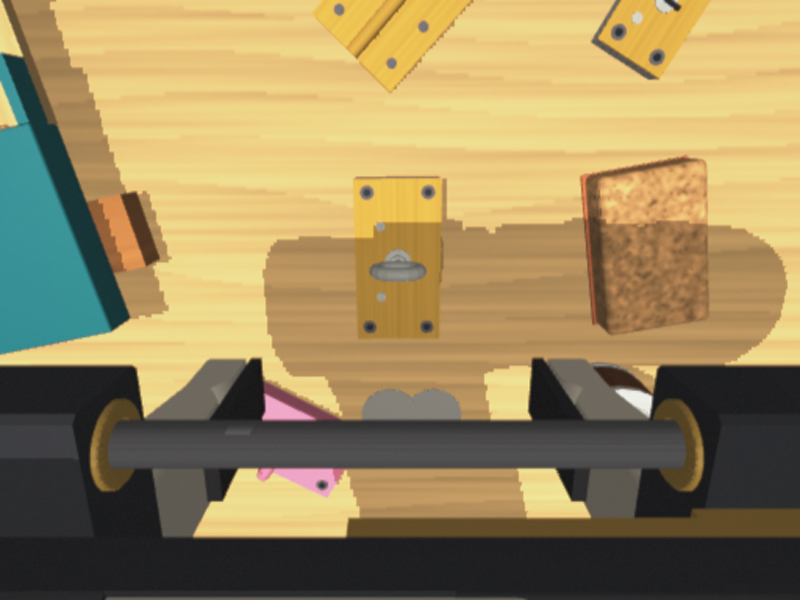

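The lock is at (398,258) with corners about (355,178), (440,178), (439,338) and (358,338). A dark mouth mark shows on its right (world -y) edge, near (443,255).

```bash
python3 - <<'E'
from h import *
P=[(355,178),(441,178),(439,338),(358,338)]
W=np.array([ray('w1',((u+.5)*.64-.5,(v+.5)*.64-.5),.016)[:2] for u,v in P]); print(W.round(4),W.mean(0))
TL,TR,BR,BL=W;d=(TL+TR-BL-BR)/2;print(np.hypot(*d),np.degrees(np.arctan2(d[1],d[0])),TL-TR,BL-BR)
a=cv2.imread('pics/w1_raw.png')[105:225,210:300]
cv2.imwrite('pics/z2.png',cv2.resize(a,None,fx=5,fy=5,interpolation=cv2.INTER_CUBIC)[:600])
E
```

```text
[[ 0.5048 -0.1515]
 [ 0.5047 -0.2016]
 [ 0.4047 -0.2024]
 [ 0.4049 -0.1507]] [ 0.45477612 -0.17653938]
0.09995943032956052 0.027155076537664618 [0.00017146 0.05012348] [0.0001373  0.05172578]
```

View pics/z2.png

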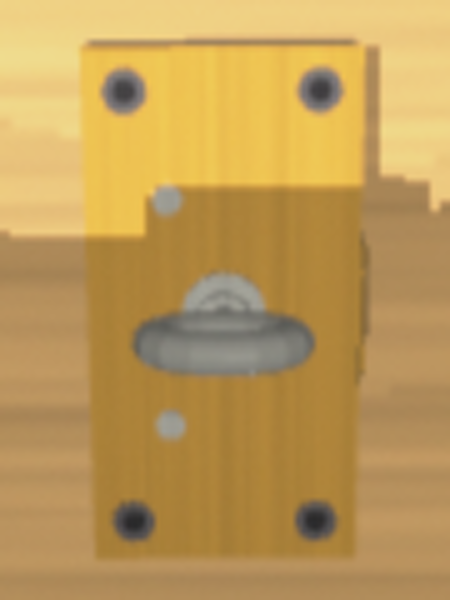

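The enlarged crop confirms it: the mouth is on the right (world -y) edge. The lock's yaw is therefore about 0° and its centre about (0.454, -0.1765). Next I descend.

Call:
step_arm --rows '[[0,[1,0,-20],[0,0,0]],[0,[1,0,-45],[0,0,0]],[0,[1,0,-75],[0,0,0]],[0,[1,0,-105],[0,0,0]],[0,[1,0,-120],[0,0,0]]]'

```text
clock: 2.65
tool_pos: [0.4533, -0.1739, 0.0553]
orientation: [-180.0, 0.1, 0.1]
force: [-0.4, 0.5, 0.2]
opening: 0.0879
gripper_force: 0.0
```

Call:
step_arm --rows '[[0,[0,0,-15],[0,0,0]],[0,[0,0,-30],[0,0,0]],[0,[0,0,-42],[0,0,0]],[0,[0,0,-48],[0,0,0]],[0,[0,0,-48],[0,0,0]]]'

```text
clock: 3.07
tool_pos: [0.4541, -0.1741, 0.0085]
orientation: [180.0, 0.1, 0.1]
force: [0.9, -0.9, 0.3]
opening: 0.0877
gripper_force: 0.0
```

Call:
step_arm --rows '[[0,[0,-2.4,-1],[0,0,0]],[0.4,[0,-2.4,-1],[0,0,0]],[0.6,[0,-2.4,-1],[0,0,0]],[0.7,[0,-2.4,-1],[0,0,0]],[0.7,[0,-2.4,-1],[0,0,0]]]'

```text
clock: 3.48
tool_pos: [0.4541, -0.1772, 0.0081]
orientation: [-180.0, -0.1, 0.0]
force: [0.9, -0.5, 0.0]
opening: 0.0661
gripper_force: 0.0
```

Call:
step_arm --rows '[[0.7,[0,0,0],[0,0,0]],[0.7,[0,0,0],[0,0,0]],[0.7,[0,0,5],[0,0,0]],[0.7,[0,0,15],[0,0,0]],[0.7,[0,0,30],[0,0,0]]]'

```text
clock: 3.9
tool_pos: [0.4523, -0.1771, 0.0369]
orientation: [-180.0, 0.2, -0.0]
force: [0.4, -0.0, -2.1]
opening: 0.0529
gripper_force: 30.0
```

Call:
step_arm --rows '[[0.7,[0,0,30],[0,0,0]],[0.7,[0,5,60],[0,0,0]],[0.7,[5,20,85],[0,0,0.03]],[0.7,[15,45,105],[0,0,0.07]],[0.7,[25,75,115],[0,0,0.11]]]'

```text
clock: 4.32
tool_pos: [0.4795, -0.1022, 0.1557]
orientation: [180.0, -0.2, 6.3]
force: [0.9, 0.2, -2.4]
opening: 0.0532
gripper_force: 30.0
```

Call:
step_arm --rows '[[0.7,[10,35,10],[0,0,0.03]],[0.7,[20,72,20],[0,0,0.06]],[0.7,[30,110,25],[0,0,0.09]],[0.7,[36,140,30],[0,0,0.108]],[0.7,[38,157,30],[0,0,0.108]]]'

```text
clock: 4.73
tool_pos: [0.5177, 0.0579, 0.1837]
orientation: [-180.0, -0.1, 12.7]
force: [0.3, -0.6, -2.3]
opening: 0.0532
gripper_force: 30.0
```

Call:
step_arm --rows '[[0.7,[0,0,0],[0,0,0]],[0.7,[0,0,0],[0,0,0]],[0.7,[0,0,0],[0,0,0]],[0.7,[0,0,0],[0,0,0]],[0.7,[0,0,0],[0,0,0]]]'

```text
clock: 5.15
tool_pos: [0.5164, 0.0539, 0.1825]
orientation: [180.0, 0.0, 12.4]
force: [-0.8, -0.9, -2.4]
opening: 0.0524
gripper_force: 30.0
```

```bash
python3 - <<'E'
from h import *
o=ctrl.get_obs();a,m=snap('wrist','w2'); print(o['tool_pos'],o['orientation'],-m['R'].T@m['t'])
cv2.imwrite('pics/w2.png',cv2.resize(a[:,:,::-1],(800,600),interpolation=cv2.INTER_CUBIC))
E
```

```text
[0.51640821 0.05389132 0.18247074] [1.79996842e+02 2.45970926e-02 1.24283619e+01] [0.59297796 0.07018316 0.34078798]
```

View pics/w2.png

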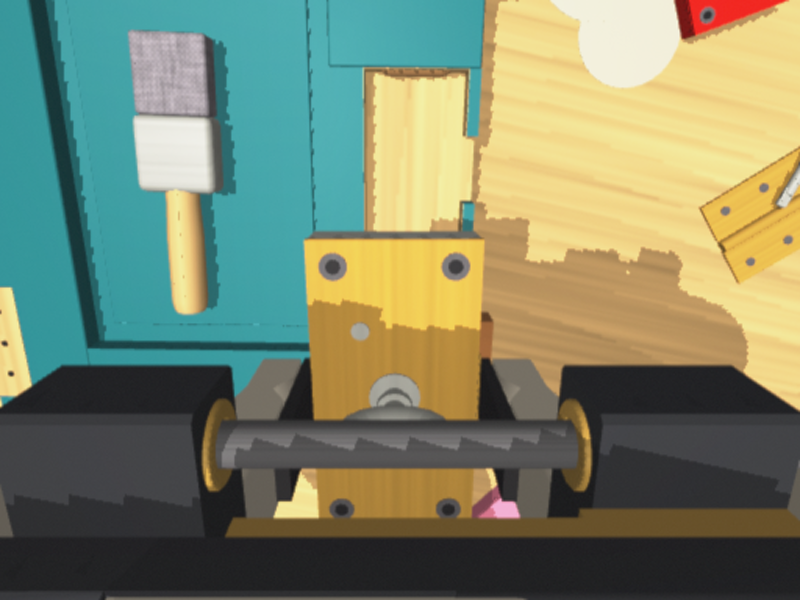

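The lock is held level: its +x cap corners are at (304,239) and (484,239). The recess's +x corners are at (365,69) and (469,70), and the slot is on the right.

```bash
python3 - <<'E'
from h import *
q=lambda u,v,z: ray('w2',((u+.5)*.64-.5,(v+.5)*.64-.5),z)[:2]
tcp=np.array([.51641,.05389]);
def rot(a): a=np.radians(a); return np.array([[np.cos(a),-np.sin(a)],[np.sin(a),np.cos(a)]])
Y=12.43; print('lock rel tool frame:')
for z in (.1885,.1904):
  print([ (rot(-Y)@(q(u,v,z)-tcp)*1e3).round(1) for u,v in [(304,239),(484,239),(319,517),(472,517)]])
P=dict(tl=(364,68),tr=(470,68),l2=(364.5,232),slot1=(467,137),slot2=(462,203),doorR=(482,66),doorR2=(480,134))
for k,p in P.items(): w=q(*p,.044); print(k,w.round(4),(rot(-Y)@(w-tcp)*1e3).round(1))
E
python3 - <<'E'
import cv2
a=cv2.imread('pics/w2_raw.png')
r=lambda im:cv2.resize(im,None,fx=6,fy=6,interpolation=cv2.INTER_CUBIC)
cv2.imwrite('pics/z3.png',r(a[35:135,200:320]))
E
```

```text
lock rel tool frame:
[array([50.4, 26.5]), array([ 50.4, -26.1]), array([-46.6,  26.2]), array([-46.6, -26.6])]
[array([50.7, 26.2]), array([ 50.8, -25.8]), array([-45. ,  25.9]), array([-45. , -26.3])]
tl [0.6242 0.0945] [114.   16.5]
tr [0.6361 0.0406] [114.  -38.7]
l2 [0.5399 0.0772] [28.  17.7]
slot1 [0.6024 0.0334] [ 79.6 -38.5]
slot2 [0.5677 0.0272] [ 44.3 -37.1]
doorR [0.6384 0.0348] [115.  -44.9]
doorR2 [0.6054 0.027 ] [ 81.2 -45.4]
```

View pics/z3.png

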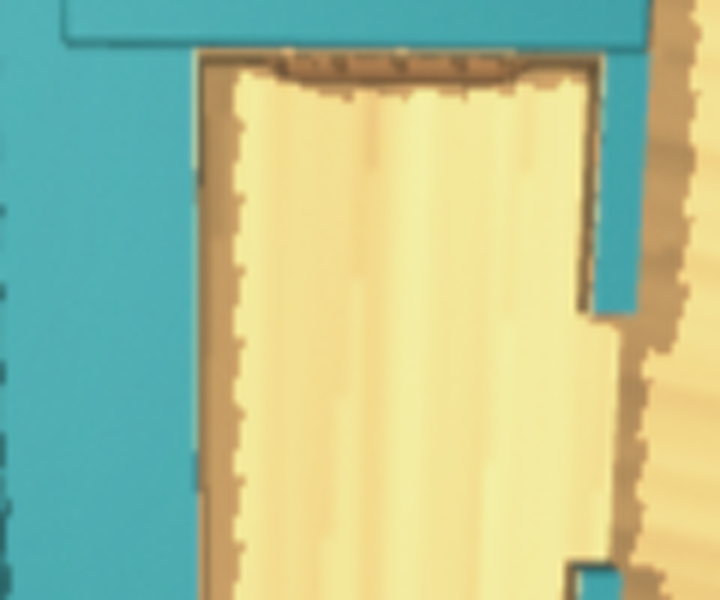

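```bash
python3 - <<'E'
from h import *
from scipy.optimize import least_squares
tcp=np.array([.51641,.05389]);Y=np.radians(12.43)
r=lambda a:np.array([[np.cos(a),-np.sin(a)],[np.sin(a),np.cos(a)]])
def w(u,v): return r(-Y)@(ray('w2',(200+(u+.5)/6-.5,35+(v+.5)/6-.5),.044)[:2]-tcp)*1e3
# recess-frame: end x=51.7; left y=27.8; right y=-27.8; slot x=+-18; door edge -34 
E=[('x',51.7,w(250,49)),('x',51.7,w(400,49)),('x',51.7,w(570,50)),('y',27.8,w(196,60)),('y',27.8,w(198,300)),('y',27.8,w(199,590)),
('y',-27.8,w(606,60)),('y',-27.8,w(600,200)),('y',-27.8,w(595,310)),('y',-27.8,w(577,590)),('x',18,w(610,317)),('x',-18,w(595,564)),
('y',-34,w(650,60)),('y',-34,w(637,310)),('y',-34,w(620,590))]
def f(p):
    o=[]
    for k,v,q in E:
        l=r(-p[2])@(q-p[:2]); o.append(l['xy'.index(k)]-v)
    return o
s=least_squares(f,[62,-10,0],loss='soft_l1');print(s.x,np.degrees(s.x[2]),np.round(f(s.x),1))
print(tcp+r(Y)@s.x[:2]/1e3)
E
```

```text
[ 6.27711105e+01 -1.01873217e+01 -1.38169854e-02] -0.7916549476495482 [-0.3 -0.   0.2  0.  -0.1 -0.1 -0.1 -0.2 -0.3  0.3 -0.7  1.   0.2  0.
  0.2]
[0.57990252 0.05745275]
```

Call:
step_arm --rows '[[0.7,[20,1,-5],[0,0,-0.014]],[0.7,[42,2.3,-20],[0,0,-0.014]],[0.7,[63,3.4,-45],[0,0,-0.014]],[0.7,[63,3.4,-75],[0,0,-0.014]],[0.7,[63,3.4,-100],[0,0,-0.014]]]'

```text
clock: 5.62
tool_pos: [0.5803, 0.0574, 0.0807]
orientation: [-180.0, 0.0, 11.6]
force: [-0.6, -1.0, -3.3]
opening: 0.0531
gripper_force: 30.0
```

Call:
step_arm --rows '[[0.7,[0,0,-8],[0,0,0]],[0.7,[0,0,-8],[0,0,0]],[0.7,[0,0,-8],[0,0,0]],[0.7,[0,0,-8],[0,0,0]],[0.7,[0,0,-8],[0,0,0]]]'

```text
clock: 6.03
tool_pos: [0.5809, 0.0586, 0.0766]
orientation: [-180.0, -0.2, 11.7]
force: [-0.5, -0.2, -3.0]
opening: 0.0527
gripper_force: 30.0
```

```bash
python3 - <<'E'
from h import *
o=ctrl.get_obs();a,m=snap('wrist','w3'); print(o['tool_pos'],o['orientation'],-m['R'].T@m['t'])
cv2.imwrite('pics/w3.png',cv2.resize(a[100:340,120:400,::-1],None,fx=2.5,fy=2.5,interpolation=cv2.INTER_CUBIC))
E
```

```text
[0.58093101 0.05861974 0.07664843] [-179.9733761    -0.19783821   11.71838544] [0.65711261 0.0737766  0.23523158]
```

View pics/w3.png

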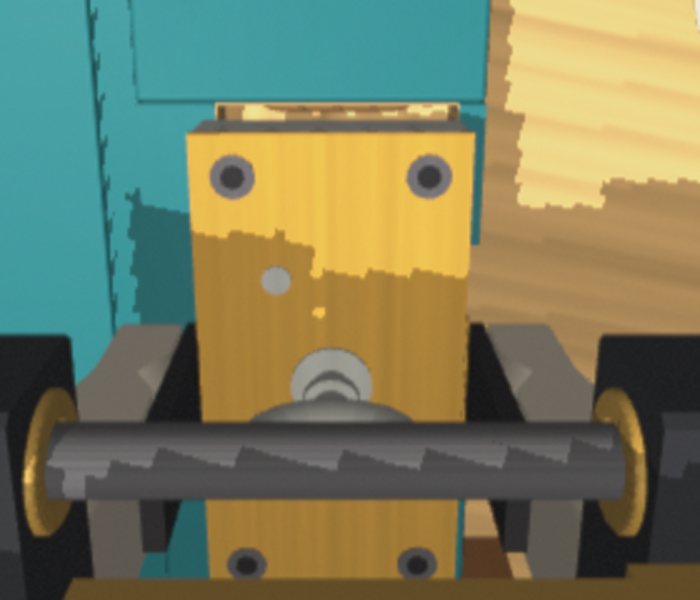

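```bash
python3 - <<'E'
from h import *
o=[ctrl.get_obs() for _ in range(2)];print([x['tool_pos'].round(4) for x in o])
tcp=np.array([.58093,.05862]);Y=np.radians(11.718)
r=lambda a:np.array([[np.cos(a),-np.sin(a)],[np.sin(a),np.cos(a)]])
def w(u,v,z): return (r(-Y)@(ray('w3',(120+(u+.5)/2.5-.5,100+(v+.5)/2.5-.5),z)[:2]-tcp)*1e3).round(1)
print('recess end',w(216,102,.044),w(461,102,.044),'door edge',w(487,102,.044),w(480,243,.044))
zt=.0766-.0081+.016
print('cap',w(187,134,zt),w(474,132,zt),'bottom',w(203,122,zt-.016),w(462,120,zt-.016))
E
```

```text
[array([0.5807, 0.0586, 0.0765]), array([0.5807, 0.0586, 0.0765])]
recess end [50.5 26.5] [ 50.5 -29.1] door edge [ 50.5 -35. ] [ 16.9 -35.1]
cap [50.4 26.2] [ 50.8 -25.7] bottom [50.  25.8] [ 50.4 -25.8]
```

Call:
step_arm --rows '[[0.7,[-1.4,-1.7,-5],[0,0,0]],[0.7,[-1.4,-1.7,-12],[0,0,0]],[0.7,[-1.4,-1.7,-18],[0,0,0]],[0.7,[-1.4,-1.7,-21],[0,0,0]],[0.7,[-1.4,-1.7,-21],[0,0,0]]]'

```text
clock: 6.5
tool_pos: [0.5775, 0.0562, 0.0523]
orientation: [180.0, 0.1, 11.7]
force: [-0.1, 0.3, -3.4]
opening: 0.0527
gripper_force: 30.0
```

Call:
step_arm --rows '[[0.7,[0,0,0],[0,0,0]],[0.7,[0,0,-2],[0,0,0]],[0.7,[0,0,-4],[0,0,0]],[0.7,[0,0,-6],[0,0,0]],[0.7,[0,0,-6],[0,0,0]]]'

```text
clock: 6.92
tool_pos: [0.5782, 0.0565, 0.0472]
orientation: [-180.0, 0.0, 11.7]
force: [0.0, -0.0, -3.1]
opening: 0.0527
gripper_force: 30.0
```

Call:
step_arm --rows '[[0.7,[0,0,-1],[0,0,0]],[0.7,[0,0,-2],[0,0,0]],[0.7,[0,0,-2],[0,0,0]],[0.7,[0,0,-2],[0,0,0]],[0.7,[0,0,-2],[0,0,0]]]'

```text
clock: 7.33
tool_pos: [0.5788, 0.0566, 0.0459]
orientation: [-180.0, -0.1, 11.7]
force: [1.2, -0.2, -0.4]
opening: 0.0529
gripper_force: 30.0
```

Call:
step_arm --rows '[[0.6,[0,0,0],[0,0,0]],[0.4,[0,0,0],[0,0,0]],[0.2,[0,0,0],[0,0,0]],[0.2,[0,0,0],[0,0,0]],[0.2,[0,0,0],[0,0,0]]]'

```text
clock: 7.75
tool_pos: [0.5779, 0.0564, 0.0454]
orientation: [-180.0, 0.0, 11.7]
force: [0.2, 0.1, -0.8]
opening: 0.0664
gripper_force: 0.0
```

Call:
step_arm --rows '[[0.2,[0,0,15],[0,0,0]],[0.2,[0,0,35],[0,0,0]],[0.2,[0,0,60],[0,0,0]],[0.2,[0,0,85],[0,0,0]],[0.2,[0,0,100],[0,0,0]]]'

```text
clock: 8.17
tool_pos: [0.579, 0.0567, 0.1481]
orientation: [-180.0, -0.1, 11.7]
force: [0.7, 0.2, -0.5]
opening: 0.0699
gripper_force: 0.0
```

```bash
python3 - <<'E'
from h import *
o=ctrl.get_obs();a,m=snap('wrist','w4'); print(o['tool_pos'],o['orientation'],o['joint_pos'])
cv2.imwrite('pics/w4.png',cv2.resize(a[60:300,120:400,::-1],None,fx=2.5,fy=2.5,interpolation=cv2.INTER_CUBIC))
E
```

```text
[0.57896902 0.05665165 0.14809344] [-1.79999842e+02 -1.21852306e-01  1.17207871e+01] [ 2.48583162e+01  1.53920074e+01 -1.76501719e+01  3.28996581e-02
 -5.68391259e+01  7.68445037e+01]
```

View pics/w4.png

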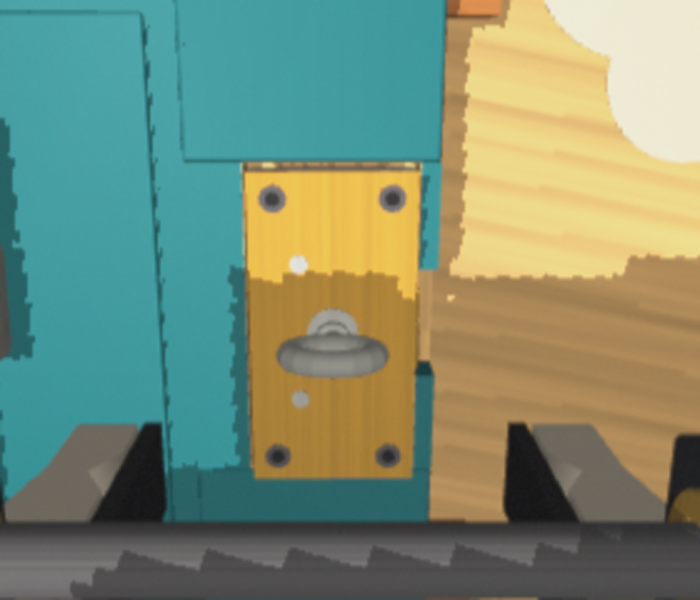

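The lock rests in the recess about 10 mm proud, centred at crop (333,325), with its mouth towards the slot. Next I turn the gripper 90° to press both ends with the key between the fingers.

Call:
step_arm --rows '[[0.4,[0.5,0,0],[0,0,-0.12]],[0.4,[0.5,0,0],[0,0,-0.24]],[0.4,[0.5,0,0],[0,0,-0.36]],[0.4,[0.5,0,0],[0,0,-0.48]],[0.4,[0.5,0,0],[0,0,-0.6]]]'

```text
clock: 8.63
tool_pos: [0.5784, 0.0564, 0.1452]
orientation: [180.0, 0.0, -23.0]
force: [-0.6, -0.2, -0.4]
opening: 0.053
gripper_force: 0.0
```

Call:
step_arm --rows '[[0.4,[0,0,0],[0,0,-0.12]],[0.4,[0,0,0],[0,0,-0.24]],[0.4,[0,0,0],[0,0,-0.36]],[0.4,[0,0,0],[0,0,-0.48]],[0.4,[0,0,0],[0,0,-0.6]]]'

```text
clock: 9.05
tool_pos: [0.5784, 0.0564, 0.1451]
orientation: [180.0, 0.0, -57.4]
force: [0.2, -0.0, 0.3]
opening: 0.053
gripper_force: 0.0
```

Call:
step_arm --rows '[[0.4,[0,0,0],[0,0,-0.12]],[0.4,[0,0,0],[0,0,-0.24]],[0.4,[0,0,0],[0,0,-0.36]],[0.4,[0,0,0],[0,0,-0.371]],[0.4,[0,0,0],[0,0,-0.371]]]'

```text
clock: 9.47
tool_pos: [0.5785, 0.0565, 0.1453]
orientation: [180.0, -0.0, -78.2]
force: [-0.1, -0.6, 1.1]
opening: 0.0524
gripper_force: 0.0
```

```bash
python3 - <<'E'
from h import *
o=ctrl.get_obs();a,m=snap('wrist','w5'); print(o['tool_pos'],o['orientation'],o['joint_pos'])
cv2.imwrite('pics/w5.png',cv2.resize(a[:,:,::-1],(800,600),interpolation=cv2.INTER_CUBIC))
E
```

```text
[0.57853965 0.05646578 0.14527241] [ 1.79966395e+02 -3.28934218e-04 -7.81596067e+01] [ 2.48355955e+01  1.55972365e+01 -1.77592475e+01 -8.66000291e-03
 -5.66763341e+01 -1.29904427e+01]
```

View pics/w5.png

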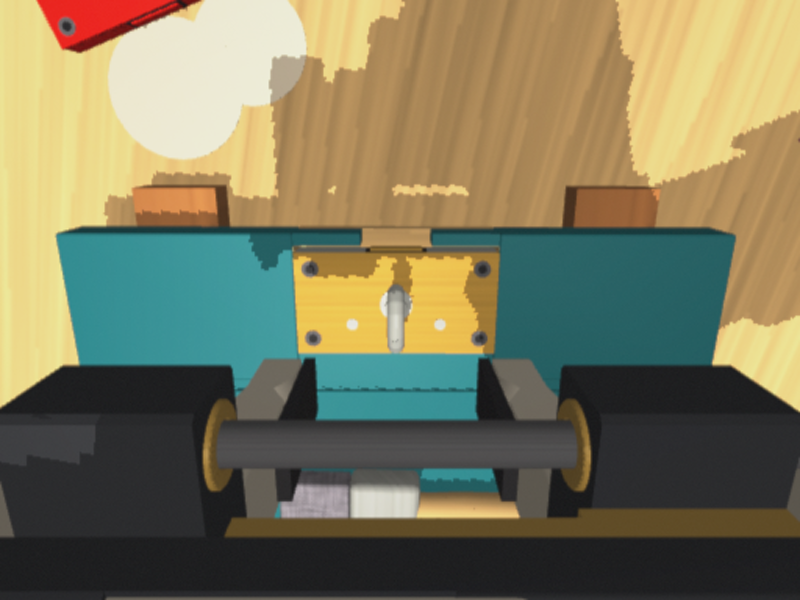

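The lock's mouth (395,249) faces the slot (395,238), and the cap corners are (293,252), (500,250), (495,354) and (297,354).

```bash
python3 - <<'E'
from h import *
tcp=np.array([.57854,.05647])
W=np.array([ray('w5',((u+.5)*.64-.5,(v+.5)*.64-.5),.054)[:2] for u,v in [(293,251),(500,250),(495,354),(297,354)]])
print(W.round(4),W.mean(0),(W.mean(0)-tcp)*1e3,np.linalg.norm(W-np.roll(W,1,0),axis=1))
d=W[0]-W[1]+W[3]-W[2];print(np.degrees(np.arctan2(*d[::-1])))
E
```

```text
[[0.6336 0.0411]
 [0.5359 0.0201]
 [0.5243 0.073 ]
 [0.6235 0.0938]] [0.57934437 0.05700837] [0.8043723  0.53837352] [0.05366112 0.0998928  0.05414472 0.10136941]
11.996669207246285
```

Call:
step_arm --rows '[[0.4,[0.7,0.5,-15],[0,0,0]],[0.4,[0.7,0.5,-35],[0,0,0]],[0.4,[0.7,0.5,-60],[0,0,0]],[0.4,[0.7,0.5,-78],[0,0,0]],[0.4,[0.7,0.5,-85],[0,0,0]]]'

```text
clock: 9.93
tool_pos: [0.5778, 0.0565, 0.0578]
orientation: [179.8, -0.0, -78.2]
force: [0.4, 0.3, 0.1]
opening: 0.0525
gripper_force: 0.0
```

Call:
step_arm --rows '[[0.4,[0,0,-2],[0,0,0]],[0.4,[0,0,-4],[0,0,0]],[0.4,[0,0,-6],[0,0,0]],[0.4,[0,0,-8],[0,0,0]],[0.4,[0,0,-9],[0,0,0]]]'

```text
clock: 10.35
tool_pos: [0.5808, 0.0574, 0.053]
orientation: [-179.8, 0.0, -78.3]
force: [-1.0, -0.5, 4.8]
opening: 0.0527
gripper_force: 2.8
```

Call:
step_arm --rows '[[0.4,[0,0,-1],[0,0,0]],[0.4,[0,0,-2],[0,0,0]],[0.4,[0,0,-3],[0,0,0]],[0.4,[0,0,-4],[0,0,0]],[0.4,[0,0,-5],[0,0,0]]]'

```text
clock: 10.77
tool_pos: [0.5798, 0.0572, 0.0467]
orientation: [-180.0, 0.0, -78.3]
force: [0.9, 0.4, 1.7]
opening: 0.0528
gripper_force: 0.6
```

Call:
step_arm --rows '[[0.4,[0,0,-1],[0,0,0]],[0.4,[0,0,-2],[0,0,0]],[0.4,[0,0,-3],[0,0,0]],[0.4,[0,0,-3],[0,0,0]],[0.4,[0,0,-3],[0,0,0]]]'

```text
clock: 11.18
tool_pos: [0.5796, 0.0571, 0.0443]
orientation: [-180.0, -0.0, -78.3]
force: [-2.5, 0.9, 8.5]
opening: 0.0524
gripper_force: 4.7
```

Nearly flush; press a little more to make sure it bottoms.

Call:
step_arm --rows '[[0.4,[0,0,-1],[0,0,0]],[0.4,[0,0,-2],[0,0,0]],[0.4,[0,0,-3],[0,0,0]],[0.4,[0,0,-3],[0,0,0]],[0.4,[0,0,-3],[0,0,0]]]'

```text
clock: 11.6
tool_pos: [0.5797, 0.0571, 0.0441]
orientation: [-179.9, -0.0, -78.2]
force: [-12.2, 1.9, 35.6]
opening: 0.0526
gripper_force: 17.6
```

Bottomed at z = 0.044 under 35 N, so the lock is home. Now raise slightly and grip the bow.

Call:
step_arm --rows '[[0.4,[0,0,3],[0,0,0]],[0.4,[0,0,9],[0,0,0]],[0.4,[0,0,10],[0,0,0]],[0.7,[0,0,10],[0,0,0]],[1,[0,0,10],[0,0,0]]]'

```text
clock: 12.02
tool_pos: [0.5793, 0.0569, 0.0501]
orientation: [180.0, -0.0, -78.3]
force: [-0.1, -0.7, 0.0]
opening: 0.0443
gripper_force: 0.0
```

Call:
step_arm --rows '[[1,[0,0,0],[0,0,0]],[1,[0,0,0],[0,0,0]],[1,[0,0,0],[0,0,0]],[1,[0,0,0],[0,0,0]],[1,[0,0,0],[0,0,0]]]'

```text
clock: 12.43
tool_pos: [0.5795, 0.057, 0.0504]
orientation: [180.0, -0.0, -78.3]
force: [-0.2, 0.6, 0.9]
opening: 0.0114
gripper_force: 0.0
```

Call:
step_arm --rows '[[1,[0,0,0],[0,0,0]],[1,[0,0,0],[0,0,0]],[1,[0,0,0],[0,0,-0.05]],[1,[0,0,0],[0,0,-0.12]],[1,[0,0,0],[0,0,-0.2]]]'

```text
clock: 12.85
tool_pos: [0.5791, 0.0569, 0.0504]
orientation: [180.0, -0.0, -90.0]
force: [-0.8, 0.8, -0.4]
opening: 0.0077
gripper_force: 30.0
```

Call:
step_arm --rows '[[1,[0,0,0],[0,0,-0.1]],[1,[0,0,0],[0,0,-0.2]],[1,[0,0,0],[0,0,-0.3]],[1,[0,0,0],[0,0,-0.4]],[1,[0,0,0],[0,0,-0.5]]]'

```text
clock: 13.27
tool_pos: [0.5789, 0.057, 0.0504]
orientation: [180.0, -0.0, -118.7]
force: [-2.7, 0.4, 1.5]
opening: 0.0074
gripper_force: 30.0
```

Call:
step_arm --rows '[[1,[0,0,0],[0,0,-0.1]],[1,[0,0,0],[0,0,-0.2]],[1,[0,0,0],[0,0,-0.3]],[1,[0,0,0],[0,0,-0.4]],[1,[0,0,0],[0,0,-0.5]]]'

```text
clock: 13.68
tool_pos: [0.5788, 0.0571, 0.0504]
orientation: [180.0, -0.1, -147.4]
force: [-2.7, 1.6, 0.9]
opening: 0.008
gripper_force: 30.0
```

Call:
step_arm --rows '[[1,[0,0,0],[0,0,-0.07]],[1,[0,0,0],[0,0,-0.14]],[1,[0,0,0],[0,0,-0.2]],[1,[0,0,0],[0,0,-0.22]],[1,[0,0,0],[0,0,-0.22]]]'

```text
clock: 14.1
tool_pos: [0.5791, 0.0571, 0.0504]
orientation: [180.0, -0.0, -159.6]
force: [-2.5, 1.9, 0.7]
opening: 0.0081
gripper_force: 30.0
```

```bash
python3 - <<'E'
from h import *
o=ctrl.get_obs();print(o['moment'],o['force'],o['orientation'])
E
```

```text
[0.67934406 0.86088703 0.19594131] [-2.54582786  1.91417099  0.7483758 ] [ 1.79990034e+02 -4.08601855e-02 -1.59644500e+02]
```

Call:
step_arm --rows '[[0.8,[0,0,0],[0,0,0]],[0.6,[0,0,0],[0,0,0]],[0.6,[0,0,0],[0,0,0]],[0.6,[0,0,0],[0,0,0]],[0.6,[0,0,0],[0,0,0]]]'

```text
clock: 14.52
tool_pos: [0.5797, 0.057, 0.0506]
orientation: [-180.0, 0.0, -159.7]
force: [-0.7, -0.1, -0.2]
opening: 0.0335
gripper_force: 0.0
```

Call:
step_arm --rows '[[0.6,[0,0,20],[0,0,0]],[0.6,[0,0,50],[0,0,0]],[0.6,[0,0,80],[0,0,0]],[0.6,[0,0,110],[0,0,0]],[0.6,[0,0,130],[0,0,0]]]'

```text
clock: 14.93
tool_pos: [0.5805, 0.0571, 0.1838]
orientation: [-180.0, 0.2, -159.6]
force: [0.3, 1.6, 0.4]
opening: 0.0351
gripper_force: 0.0
```

```bash
python3 - <<'E'
from h import *
a,m=snap('wrist','w6'); b,_=snap('scene','s6')
r=lambda im:cv2.resize(im,(400,300),interpolation=cv2.INTER_CUBIC)
cv2.imwrite('pics/z6.png',np.hstack([r(a[:,:,::-1]),r(b[216:306,204:324,::-1])]))
E
```

```text
(no output)
```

View pics/z6.png

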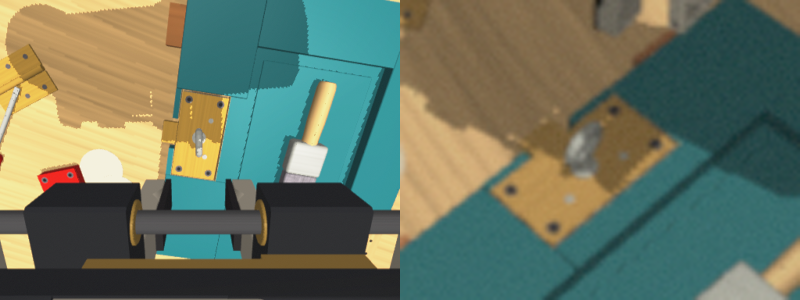

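The lock is flush, the bolt shows in the slot at (170,132), and the key has turned about 80°. Handing in.

```bash
python3 -c "
from plant import ctrl
print(ctrl.close_job())"
```

```text
the job is handed in; nothing more can be done
None
```

The lock is pressed flush into the recess with its bolt through the slot, the key is turned to its stop, and the job is handed in at about 15 s of the 58 s; the hand-in returned no verdict.

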